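# Tap a stuck pattern stamp loose from its holder

## Robot

A 6-joint arm with a two-finger parallel gripper is mounted at the origin on the work surface. World frame = base frame: x ahead of the robot, y to its left, z up, the work surface at z = 0. Lengths are in mm, angles in rad, forces in N, time in s.
With the tool pointing down it reaches from about 275 to 1000 mm from the base axis. Payload 8.4 kg.
Tool frame: the origin (TCP) lies at the very end of the fingers, on their centre line; the grasp point (between the pads) lies 19 mm behind it; z points along the fingers, y is the direction in which the jaws open and shut (so a half turn about z gives the same grasp; the last joint's range is limited). The gripper opens to 85 mm and grips with 20 to 120 N. Pads are 22 mm wide; open, the fingers measure 114 mm over their backs; the gripper's body (76 mm by 85 mm) begins 54 mm behind the grasp point. The pads swing forward as they close: fully open they stand 13 mm farther back than shut.
Start: joints at [-1.193, 0.353, 1.633, -0, 1.155, -0.002], TCP at [231.708, -580.465, 199.081] pointing down, gripper open.
Joint ranges: [-2.63, 2.63], [-0.92, 2.1], [0.06, 2.66], [-1.3, 4.44], [0, 2.69], [-3.02, 3.02]. Speed limits (rad/s): [2.22, 2.22, 2.79, 3.14, 3.14, 3.14].

## Interface

Orientations are given as [roll, pitch, yaw] about the fixed x, y, z axes, in that order (R = Rz(yaw) Ry(pitch) Rx(roll)).
In Python, from rig import r, vision gives the robot as it stands.
- The arm moves only by the tool move_arm, never from a script. Its argument "series" is text: rows parted by semicolons, each of 7 numbers parted by spaces: the closure, from -1 (fully open) to 1 (shut), then the shift along the tool's x, y, z in units of 40 mm (1.0 is 40 mm), then the turn, a rotation vector about the tool's x, y, z in degrees. In form: grip tx ty tz ax ay az; .... A call has 1 to 20 rows; each row shifts and turns the pose as measured when the row begins, along the tool's axes as they then stand; what a row does not reach is not made up. A row lasts 1/8 s, in which the tool goes at most 62.5 mm and 10.7 degrees, less where a joint would pass 70% of its speed; a pose out of reach is approached as far as the arm can. A call is refused whole if a number of a shift passes 1 or a number of a turn 10.7, either way. A call with a gripper value outside its range is refused whole. The fingers move at their own pace and stop on an object; "grip_force" is the grip in N (left out, the last holds). Time passes only in rows, so rows that do not move let the fingers close. It gives the time, the measured TCP pose, the force and the opening at its end, in the units of the state.
- r.sense(): the state, without advancing time (a new reading comes with each control period).
- vision.grab_frame(name): name is "scene" or "side" or "wrist"; returns the picture (400x640x3 uint8, red, green, blue); there is no depth.
- vision.camera_params(name): a dict with "fx", "fy", "cx", "cy" (pixels), "k1" (the pictures are not rectified: a ray, as slopes to the right and down, at radius r is drawn at 1 + k1 r^2 times it, then the intrinsics apply), "position" and "rotation" of the camera in the world. Camera axes: x right, y up, looking along -z (the intrinsics and any distortion apply to the point x, -y, -z); pixel columns grow to the right and rows downward; lengths in mm; the calibration is good to about 2 mm. A picture is of the moment at which its call begins: read the wrist's pose just before it. camera_params takes no time and is no camera call; for the wrist camera it gives the pose at the moment of the call.
- r.sign_off(): hands the job in, once; it reports no verdict.
The state is a dict: "clock": time; "qpos": joint angles; "qvel": joint speeds; "joint_efforts": joint torques, N m; "eef_pos": TCP position; "tcp_rot": TCP orientation; "contact_force": force on the tool from outside, world axes, zero at the start; "wrist_torque": the same for the moment, N m; "opening": opening from 0.0 (shut) to 1.0 (fully open).
Only numpy, scipy, OpenCV 4.12 (cv2) and the standard library are available. Lean on these libraries where they do the work, as an engineer would, in place of code of your own. Each camera call takes 0.05 s, during which the arm holds its last target. There are 200 camera calls.

## Task

The orange-handled pattern stamp is stuck in its wooden holder between two stiff green cheeks. Take the mallet and loosen the stamp with light taps on the left and right sides of its upright, in turn and a few millimetres at a time (never drive one cheek more than about 8 mm out before the other has begun to give), until both cheeks stand at least 11 mm out; keep your fingers off the cheeks throughout, and off the stamp until it is loose. Then lay the mallet down flat on the table, draw the stamp to the middle of the gap, lift it out by its top edge and stand it upright on its foot in the blue tray, leaving the paint tins and the brush jar where they are.

Things in the scene. Friction and masses are not known exactly. Their poses are not given: they have to be found in the camera images.
- holder: Fixed wooden holder, 104 (x) x 184 (y) x 46 mm. Origin: centre of its underside, z up; cheeks slide along its y. Floor 12 mm above the table; rails along y (tops 36 mm high, inner faces x = +-33) guide the stamp's foot. Green cheeks at y > 0 (left) and y < 0 (right), 60 mm in x, tops 52 mm high, lips 18 mm thick over the stamp's foot.
- cheek_left (a joint): How far the cheek on the holder's +y side has slid out (+y), m, 0 to 0.020 (stop); starts at 0 to 0.002. At 0 its lip edge is 19 mm from the holder's centre. About 8 N slides it (10 when fast), it stays where left, no spring. The stamp's upright pushes its lip out when knocked towards +y.
- cheek_right (a joint): The same for the cheek on the holder's -y side, sliding out along -y. With both cheeks 11 mm out the gap between the lips is 60 mm, centred on the holder; the 53 mm foot then passes straight up if the stamp stands within about 3 mm of the middle.
- stamp: Loose pattern stamp, about 200 g. Origin: centre of its underside, z up, x and y along the holder's at the start. Foot 60 (x) x 53 (y) x 18 mm, black sole. Orange upright on it 18 (x) x 36 (y) mm, top 103 mm above the origin. Starts mid-holder on its floor (origin 12 mm above the table), upright 63 mm above the cheeks. Slides when tapped and stays there; the lips hold the foot down.
- stamp_top (a point): Middle of the top edge of the stamp's upright, 103 mm above the stamp's origin.
- mallet: Loose mallet, 340 g, lying flat. Origin: centre of the underside of the white head. Head 50 (x) x 80 (y) x 48 (z) mm, striking faces at y = +-40. Dark wooden handle along -x, 24 mm wide (y), 22 mm high, centreline 26 mm above the underside, from 25 to 210 mm from the head's centre. Centre of mass about 15 mm from the head's centre towards the handle.
- mallet_grip (a point): Point on the handle's centreline, 75 mm from the head's centre, 26 mm above the table: a good place to grip, 24 mm wide.
- mallet_head (a point): Centre of the mallet's head, 24 mm above its underside.
- tray: Fixed open blue tray, 150 (x) x 130 (y) x 30 mm high, walls and floor 5 mm. Origin: centre of its underside.
- tin_purple: Loose paint tin with a purple band, 71 mm diameter, 77 mm high; origin at the centre of its underside. Leave it alone.
- tin_green: Loose paint tin with a green band, 71 mm diameter, 77 mm high; origin at the centre of its underside. Leave it alone.
- brush_jar: Loose white jar of brushes, 72 mm diameter, 90 mm high, brushes up to 190 mm; origin at the centre of its underside. Leave it alone.
Not all that is in view belongs to the job. There is more than one size of the mallet; the one meant has the size given above. Of the things that look like the stamp, the larger one is meant.

How it is judged (in metres and radians):
On the way, in this order (a step that is already met when the one before it is completed fails the run):
1. one cheek has been knocked at least 4 mm out (value of joint any of cheek_left, cheek_right above 0.004 m).
2. both cheeks have been knocked at least 4 mm out (value of joint each of cheek_left, cheek_right above 0.004 m).
3. both cheeks are at least 10 mm out (value of joint each of cheek_left, cheek_right above 0.01 m), for 0.1 s.
4. the stamp is lifted clear of the holder (z of stamp in the frame of holder above 0.055 m), for 0.1 s.
At the end, for the whole second after the job is handed in: Cheeks still 9.5 mm out or more; stamp released, still, upright (0.12 rad) on the tray floor, its centre within 50 mm (tray x) and 40 mm (tray y) of the tray's; mallet flat and still on the table (head centre 18 to 32 mm high); tins and jar upright, within 30 mm of their starts (x of stamp in the frame of tray between -0.05 and 0.05 m and y of stamp in the frame of tray between -0.04 and 0.04 m and height (world z) of stamp below 0.012 m and angle between stamp's own z axis and vertical below 0.12 rad and linear speed of each of stamp, mallet below 0.02 m/s and contact force between the fingers and stamp below 0.2 N and height (world z) of mallet_head between 0.018 and 0.032 m and value of joint each of cheek_left, cheek_right above 0.0095 m and distance of each of tin_purple, tin_green, brush_jar from where it was at the start of the episode below 0.03 m and angle between each of tin_purple, tin_green, brush_jar's own z axis and vertical below 0.2 rad); the robot touches nothing.
It fails at once if one cheek is driven over 9 mm out before the other has reached 3 mm ((value of joint cheek_left above 0.009 m and value of joint cheek_right below 0.003 m) or (value of joint cheek_right above 0.009 m and value of joint cheek_left below 0.003 m)).
It fails at once if the fingers or the arm press on a cheek (contact force between any of the fingers, the arm and cheek_left above 2 N or contact force between any of the fingers, the arm and cheek_right above 2 N).
It fails at once if the fingers or the arm press on the stamp before both cheeks are 10 mm out (contact force between any of the fingers, the arm and stamp above 1 N and value of joint any of cheek_left, cheek_right below 0.0095 m).
It fails at once if the mallet hits the stamp hard (over 45 N) (contact force between mallet and stamp above 45 N).
It fails at once if a tin or the jar is knocked over or moved more than 30 mm (distance of any of tin_purple, tin_green, brush_jar from where it was at the start of the episode above 0.03 m or angle between any of tin_purple, tin_green, brush_jar's own z axis and vertical above 0.3 rad).
It also fails if it takes over 72 s, if anything falls off the work surface, if the arm or the gripper's body presses on something with over 40 N, if the wrist force passes 120 N, or if a joint passes its speed limit or range.

## Working session

There is one attempt and no reset: what is moved stays moved. The work goes in short steps, Python scripts to look and compute and a tool call to move; the robot and the scene stay as the last step left them, time stands still between calls to the robot, and variables do not carry over. Pictures are saved under pics/ and viewed, about 8 in all and at most 12, crops included, and the job is handed in when it is done.

Besides the shell and the picture viewer there is one more tool, called after "Request:" by a JSON object that holds its "op" and its "data", one argument or row to a line. move_arm: Moves the arm, as the interface text tells. Its arguments: {"type":"object","properties":{"series":{"type":"string"},"grip_force":{"type":"number"}},"required":["series"]}

```bash
ls; mkdir -p pics
python3 - <<'E'
from rig import r, vision
import cv2,numpy as np
s=r.sense(); print(s)
ims=[]
for n in ("scene","side"):
    im=vision.grab_frame(n); cv2.imwrite(f"pics/{n}0.png",im[:,:,::-1]); c=vision.camera_params(n); print(n,c)
E
```

```text
pics
{'clock': 0.0, 'qpos': array([-1.19341180e+00,  3.53670357e-01,  1.63412880e+00,  1.42935842e-05,
        1.15524961e+00, -2.35964501e-03]), 'qvel': array([-8.72116421e-05,  6.63004486e-04, -5.88998213e-04, -8.35790476e-05,
       -4.56294565e-05, -1.59237694e-05]), 'joint_efforts': array([ 4.27058894e-04, -6.05247688e+01, -3.42073238e+01,  1.33699050e-04,
        9.36909928e-03,  7.74082878e-06]), 'eef_pos': array([ 231.50642035, -579.96310291,  198.35015102]), 'tcp_rot': array([-3.14013658e+00, -1.65045930e-05,  3.79738377e-01]), 'contact_force': array([-0.85930946, -0.30741434,  0.39459425]), 'wrist_torque': array([-0.00575673,  0.01148462,  0.01871416]), 'opening': 1.0013294529181354}
scene {'fx': 438.272150926404, 'fy': 438.272150926404, 'cx': 323.37963272026764, 'cy': 190.3937904036165, 'k1': -0.06559143979398284, 'position': array([1042.65570465, -622.22985722,  764.55705592]), 'rotation': array([0.82632542, 0.01995307, 0.57699072])}
side {'fx': 445.4454198046682, 'fy': 445.4454198046682, 'cx': 320.8211305516938, 'cy': 194.8858596092871, 'k1': -0.012951207439467571, 'position': array([485.73391173, 698.71170489, 757.98394544]), 'rotation': array([ 0.83289319,  0.008371  , -2.96414335])}
```

View pics/scene0.png

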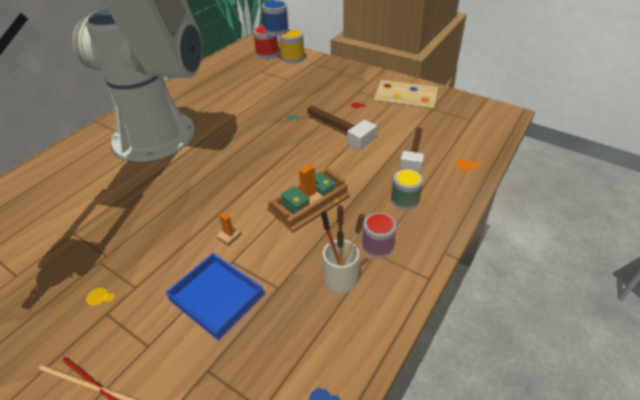

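View pics/side0.png

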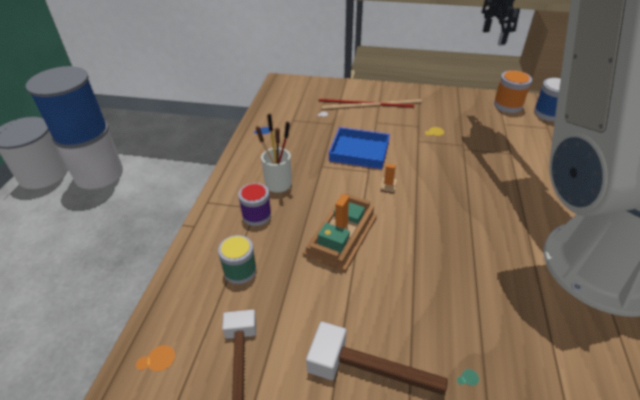

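The scene view shows the holder with the stamp at about (308,195), the large mallet's head at (362,133) and the tray at (215,295). The jar is at (341,265), the tins at (379,234) and (407,188), the small decoy stamp at (228,228) and the small mallet at (412,160). In the side view the mallet's head is at (327,350), with its handle running to (445,382), and the holder is at (342,230).

```bash
cat > h.py <<'E'
import numpy as np, cv2
from scipy.spatial.transform import Rotation as R
def K(c): return np.array([[c['fx'],0,c['cx']],[0,c['fy'],c['cy']],[0,0,1.]]), np.array([c['k1'],0,0,0.])
def rot(c): return R.from_euler('xyz',c['rotation']).as_matrix()
def ray(c,uv):
    k,d=K(c); p=cv2.undistortPoints(np.array(uv,float).reshape(-1,1,2),k,d).reshape(-1,2)
    v=np.c_[p[:,0],-p[:,1],-np.ones(len(p))]@rot(c).T
    return v
def onplane(c,uv,z):
    v=ray(c,uv); o=np.array(c['position']); return o+v*((z-o[2])/v[:,2])[:,None]
def proj(c,P):
    q=(np.atleast_2d(P)-c['position'])@rot(c); x=q*[1,-1,-1]
    k,d=K(c); return cv2.projectPoints(x.reshape(-1,1,3),np.zeros(3),np.zeros(3),k,d)[0].reshape(-1,2)
def tri(cs,uvs):
    A=np.zeros((3,3));b=np.zeros(3)
    for c,uv in zip(cs,uvs):
        v=ray(c,uv)[0]; v/=np.linalg.norm(v); M=np.eye(3)-np.outer(v,v); A+=M; b+=M@c['position']
    return np.linalg.solve(A,b)
def blobs(im,lo,hi,amin=60):
    hsv=cv2.cvtColor(im,cv2.COLOR_RGB2HSV); m=cv2.inRange(hsv,lo,hi)
    n,l,s,c=cv2.connectedComponentsWithStats(m)
    return [(l==i,s[i],c[i]) for i in range(1,n) if s[i][4]>=amin]
E
python3 - <<'E'
from h import *; from rig import vision
I={n:cv2.imread(f"pics/{n}0.png")[:,:,::-1].copy() for n in("scene","side")}
C={n:vision.camera_params(n) for n in I}
for n in I:
    print(n)
    for nm,lo,hi in [("orange",(5,190,120),(14,255,255)),("blue",(105,150,60),(125,255,255)),("green",(65,60,30),(95,255,200)),("white",(0,0,150),(180,40,255))]:
        for m,s,c in blobs(I[n],lo,hi):
            cs=cv2.findContours(m.astype(np.uint8),0,2)[0][0]; print(nm,s,c.round(1),cv2.boxPoints(cv2.minAreaRect(cs)).round(0).tolist() if s[4]<20000 else '')
def cr(n,x,y,w,h): return cv2.resize(I[n][y:y+h,x:x+w],(400,300),interpolation=cv2.INTER_CUBIC)
M=np.vstack([np.hstack([cr("scene",260,155,100,75),cr("scene",300,95,100,75)]),np.hstack([cr("side",295,190,100,75),cr("side",300,310,160,90)])])
cv2.imwrite("pics/m1.png",M[:,:,::-1])
E
```

```text
scene
orange [457 160  24  11 177] [467.1 164.7] [[457.0, 160.0], [480.0, 160.0], [480.0, 170.0], [457.0, 170.0]]
orange [299 164  16  32 379] [307.2 179.4] [[299.0, 165.0], [313.0, 164.0], [315.0, 195.0], [301.0, 196.0]]
orange [219 212  13  23 150] [225.1 222.4] [[218.0, 213.0], [226.0, 211.0], [233.0, 233.0], [225.0, 235.0]]
blue [266   1  17   6  73] [273.6   3.9] [[266.0, 6.0], [266.0, 1.0], [282.0, 1.0], [282.0, 6.0]]
blue [264  15  19  15 217] [272.9  21.6] [[264.0, 15.0], [282.0, 15.0], [282.0, 29.0], [264.0, 29.0]]
blue [ 167  255   94   82 4046] [213.7 293.6] [[165.0, 294.0], [213.0, 243.0], [262.0, 289.0], [214.0, 340.0]]
blue [310 390  28  10 178] [321.6 395.6] [[310.0, 390.0], [337.0, 390.0], [337.0, 399.0], [310.0, 399.0]]
green [ 187    0   54   57 2024] [215.8  22.3] [[187.0, 0.0], [232.0, -12.0], [247.0, 44.0], [202.0, 56.0]]
green [248   0  11  25 155] [252.8   8.4] [[248.0, 0.0], [258.0, 0.0], [258.0, 24.0], [248.0, 24.0]]
green [316 173  18  20 192] [323.1 183.7] [[310.0, 184.0], [319.0, 172.0], [335.0, 184.0], [326.0, 195.0]]
green [282 188  26  24 353] [293.6 19
[... 3717 characters left out ...]
 [117.0, 154.0], [209.0, 167.0], [202.0, 215.0]]
white [    0   174   108   208 10674] [ 38.3 270.1] [[-0.0, 174.0], [107.0, 174.0], [107.0, 381.0], [0.0, 381.0]]
white [218 237  35  24 133] [235.8 251.8] [[216.0, 243.0], [251.0, 236.0], [255.0, 256.0], [220.0, 263.0]]
white [108 272  37  37 482] [126.2 291.7] [[102.0, 289.0], [137.0, 267.0], [151.0, 289.0], [116.0, 311.0]]
white [ 85 303  25  23 300] [ 97.8 314.2] [[84.0, 323.0], [86.0, 301.0], [109.0, 303.0], [107.0, 326.0]]
white [222 309  33  21 553] [238.1 319.1] [[220.0, 312.0], [254.0, 309.0], [256.0, 326.0], [222.0, 329.0]]
white [ 306  322   40   46 1193] [325.9 344.4] [[305.0, 359.0], [319.0, 319.0], [346.0, 328.0], [332.0, 369.0]]
```

View pics/m1.png

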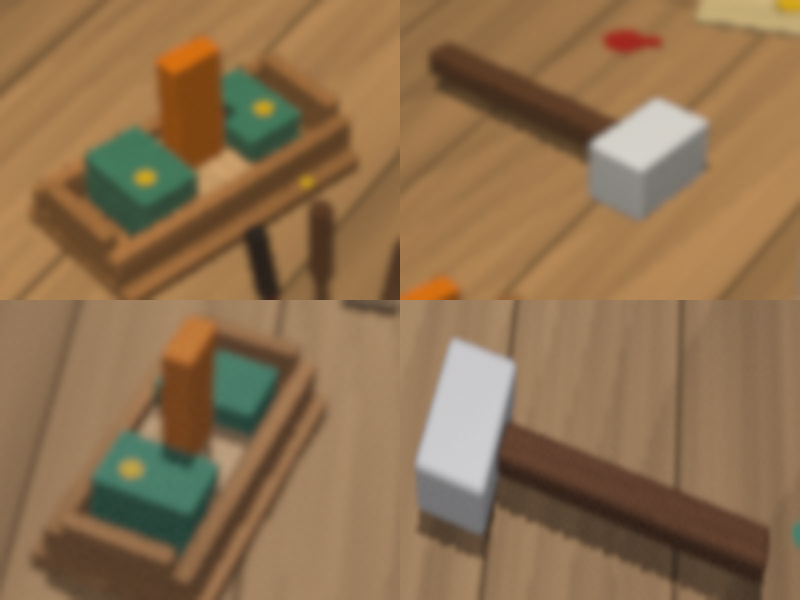

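The montage shows the yellow cheek dots, the stamp's upright and both mallet-head top faces clearly enough to pick corners. I'll cast and triangulate those.

Run:
```python
from h import *; from rig import vision
c,s=[vision.camera_params(n) for n in("scene","side")]
P=lambda n,a:print(n,np.round(a,1).tolist())
P("dotL tri",tri([c,s],[(325.75,182),(327.75,232)]))
P("dotL pl",np.vstack([onplane(c,[(325.75,182)],52),onplane(s,[(327.75,232)],52)])); P("dotR",onplane(c,[(296.25,199.25)],52))
mc=onplane(c,[(347.5,131.2),(364.5,119.2),(377.2,126),(360,138)],48); ms=onplane(s,[(321.2,321.4),(346.4,328.6),(338.8,368.2),(306.8,359.5)],48)
P("mallet scene",mc);P("mean",mc.mean(0));P("mallet side",ms);P("mean",ms.mean(0))
P("handle end scene",onplane(c,[(309,108)],37)); P("side",onplane(s,[(447,381)],37))
# stamp top: corners scene (158,68),(200,40),(219,47)
P("stamp top scene",onplane(c,[(260+158/4,155+68/4),(260+200/4,155+38/4),(260+219/4,155+46/4),(260+182/4,155+78/4)],115))
P("stamp top side",onplane(s,[(295+163/4,190+58/4),(295+181/4,190+17/4),(295+215/4,190+23/4),(295+200/4,190+63/4)],115))
P("tray scene z30",onplane(c,[(167,294),(213,255),(263.5,290),(217,337)],30))
# rim corners of holder, z=46, scene: left (38,190), near(115,262), far right(350,115), top(270,52)
P("holder rim scene",onplane(c,[(260+35/4,155+190/4),(260+115/4,155+252/4),(260+350/4,155+118/4),(260+268/4,155+55/4)],46))
P("decoy",onplane(c,[(228,238)],5)); P("tins",np.vstack([onplane(c,[(379,224),(407,180)],77),onplane(c,[(341,250)],90)]))
P("tray side", onplane(s,[(337,129),(388,135),(384,167),(330,158)],30))
```

```text
dotL tri [594.3, 48.8, 49.7]
dotL pl [[597.1, 46.8, 52.0], [592.9, 50.2, 52.0]]
dotR [[571.3, -41.1, 52.0]]
mallet scene [[529.6, 264.9, 48.0], [540.8, 343.3, 48.0], [588.9, 331.7, 48.0], [575.7, 254.9, 48.0]]
mean [558.7, 298.7, 48.0]
mallet side [[568.8, 265.5, 48.0], [522.0, 272.1, 48.0], [524.4, 347.4, 48.0], [579.9, 341.5, 48.0]]
mean [548.8, 306.6, 48.0]
handle end scene [[356.7, 323.5, 37.0]]
side [[346.1, 333.3, 37.0]]
stamp top scene [[566.5, -15.0, 115.0], [571.7, 20.2, 115.0], [585.3, 19.9, 115.0], [583.3, -15.0, 115.0]]
stamp top side [[579.7, 27.8, 115.0], [575.1, -5.4, 115.0], [556.5, -3.7, 115.0], [560.1, 28.3, 115.0]]
tray scene z30 [[496.0, -384.3, 30.0], [505.2, -259.8, 30.0], [653.9, -271.2, 30.0], [646.1, -398.8, 30.0]]
holder rim scene [[518.5, -79.6, 46.0], [588.7, -95.3, 46.0], [643.8, 72.8, 46.0], [568.4, 97.1, 46.0]]
decoy [[481.4, -191.6, 5.0]]
tins [[782.6, -30.2, 77.0], [772.6, 130.8, 77.0], [756.6, -143.4, 90.0]]
tray side [[636.9, -375.8, 30.0], [489.3, -369.7, 30.0], [489.9, -222.2, 30.0], [634.7, -236.6, 30.0]]
```

```bash
cat > go.py <<'E'
# usage: go.py x y z yaw : prints shift in units and turn (tool axes) from the measured pose
import sys; from h import *; from rig import r
def go(x,y,z,yaw):
    s=r.sense(); A=R.from_euler('xyz',s['tcp_rot']); T=R.from_euler('xyz',[np.pi,0,yaw])
    d=A.inv().apply(np.array([x,y,z])-s['eef_pos'])/40; w=np.degrees((A.inv()*T).as_rotvec())
    print('t',round(float(s['clock']),2),'shift',d.round(3),'max rows',np.ceil(np.abs(d).max()),'turn',w.round(2),'f',s['contact_force'].round(1),'op',round(float(s['opening']),3),'q',s['qpos'].round(2))
if __name__=="__main__": go(*map(float,sys.argv[1:5]))
E
python3 go.py 530 -10 320 0.38; python3 -c "
from h import *;from rig import r,vision
c=vision.camera_params('wrist');s=r.sense();A=R.from_euler('xyz',s['tcp_rot'])
print(c['fx'],A.inv().apply(c['position']-s['eef_pos']),(A.inv()).as_matrix()@rot(c))"
```

```text
t 0.1 shift [ 12.213 -10.473  -3.026] max rows 13.0 turn [-0.07 -0.   -0.01] f [0.2 0.3 0.3] op 1.0 q [-1.19  0.35  1.63  0.    1.16 -0.  ]
326.4350476932839 [ 8.29334044e+01  6.40932407e-02 -1.74235439e+02] [[ 1.89026799e-04  9.45744448e-01  3.24911377e-01]
 [ 9.99998398e-01  3.99649920e-04 -1.74507028e-03]
 [-1.78024134e-03  3.24911187e-01 -9.45742857e-01]]
```

Request:
{"op": "move_arm", "data": {
  "series": "-1 0.87 -0.75 -0.22 0 0 0;-1 0.87 -0.75 -0.22 0 0 0;-1 0.87 -0.75 -0.22 0 0 0;-1 0.87 -0.75 -0.22 0 0 0;-1 0.87 -0.75 -0.22 0 0 0;-1 0.87 -0.75 -0.22 0 0 0;-1 0.87 -0.75 -0.22 0 0 0;-1 0.87 -0.75 -0.22 0 0 0;-1 0.87 -0.75 -0.22 0 0 0;-1 0.87 -0.75 -0.22 0 0 0;-1 0.87 -0.75 -0.22 0 0 0;-1 0.87 -0.75 -0.22 0 0 0;-1 0.87 -0.75 -0.22 0 0 0;-1 0.87 -0.75 -0.22 0 0 0"
}}

```text
clock: 1.85
eef_pos: [534.3, 7.3, 322.6]
tcp_rot: [-3.135, 0.002, 0.374]
contact_force: [0.7, -1.0, -0.4]
opening: 0.999
```

```bash
python3 go.py 570 0 320 -0.295
```

```text
t 1.85 shift [0.765 0.497 0.06 ] max rows 1.0 turn [-0.31  0.25 38.36] f [ 0.7 -1.  -0.4] op 0.999 q [0.01 0.11 1.67 0.01 1.36 1.2 ]
```

Request:
{"op": "move_arm", "data": {
  "series": "-1 0.5 0.15 0 0 0 9.6;-1 0.5 0.15 0 0 0 9.6;-1 0.5 0.1 0 0 0 9.6;-1 0 0.1 0 0 0 9.6;-1 0 0 0 0 0 0"
}}

```text
clock: 2.48
eef_pos: [597.8, 4.2, 320.7]
tcp_rot: [-3.138, 0.008, -0.309]
contact_force: [-0.8, 0.5, 0.2]
opening: 0.998
```

Run:
```python
from h import *; from rig import r,vision
import pickle
s=r.sense(); c=vision.camera_params('wrist'); im=vision.grab_frame('wrist'); print(s['clock'],s['eef_pos'],s['tcp_rot'])
pickle.dump((c,im),open('w1.pkl','wb')); cv2.imwrite('pics/w1.png',im[:,:,::-1])
```

```text
2.475 [597.81909098   4.1554709  320.65916872] [-3.13827964  0.00844906 -0.30922946]
```

View pics/w1.png

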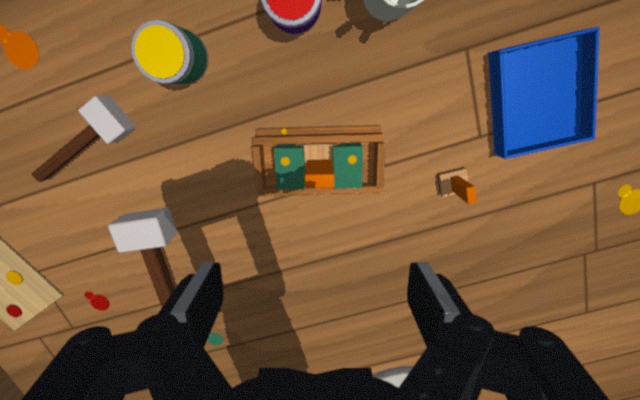

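The wrist view shows everything. The holder is centred near (318,160), with cheek dots at (286,161) and (352,159) and the stamp's orange top near (319,180). The mallet head is at (143,230), with its handle running down to (168,300), and the tray is at (545,93).

Run:
```python
from h import *; import pickle
c,im=pickle.load(open('w1.pkl','rb'))
def q(mask,z,t):
    cs=max(cv2.findContours(mask.astype(np.uint8),0,2)[0],key=cv2.contourArea).reshape(-1,2)
    P=onplane(c,cs,z)[:,:2].astype(np.float32); (ct,sz,a)=cv2.minAreaRect(P); print(t,np.round(ct,1),np.round(sz,1),round(a,1),len(cs))
    return P
for m,s,k in blobs(im,(65,60,30),(95,255,200),200):
    if 240<k[0]<400: q(m,52,'cheek')
hs=cv2.cvtColor(im,cv2.COLOR_RGB2HSV)
for m,s,k in blobs(im,(20,150,130),(32,255,255),15):
    if 270<k[0]<400: print('dot',k,onplane(c,[k],52).round(1))
for m,s,k in blobs(im,(4,180,100),(16,255,255),60):
    if 290<k[0]<480: print('orange',s,k)
for m,s,k in blobs(im,(0,0,185),(180,40,255),300):
    if k[1]<270 and k[0]<200: q(m,48,'white top %s'%s)
for m,s,k in blobs(im,(105,150,20),(125,255,255),600): q(m,30,'blue %s'%s)
crop=im[110:210,235:400]; M=cv2.resize(crop,(660,400),interpolation=cv2.INTER_CUBIC)
M2=cv2.resize(im[195:315,90:240],(500,400),interpolation=cv2.INTER_CUBIC)
cv2.imwrite('pics/w1c.png',cv2.resize(np.hstack([M,M2]),(800,276))[:,:,::-1])
```

```text
cheek [561.8 -32.1] [39.7 62.6] 73.4 23
cheek [584.6  45.8] [39.7 61.3] 72.3 24
dot [283.5 131. ] [[633.6  36.4  52. ]]
dot [351.72413793 159.25862069] [[568.6 -40.4  52. ]]
dot [284.79365079 160.88888889] [[594.5  48.3  52. ]]
orange [304 160  30  30 785] [319.02420382 174.33248408]
orange [451 176  26  28 244] [468.24180328 190.75819672]
white top [ 79  97  44  46 924] [722.5 266.3] [52.7 32. ] 16.9 34
white top [ 109  219   55   33 1304] [553.9 301.7] [75.6 45.1] 82.1 69
blue [  489    27   110   131 11505] [ 567.2 -316. ] [142.6 148.4] 85.6 147
```

View pics/w1c.png

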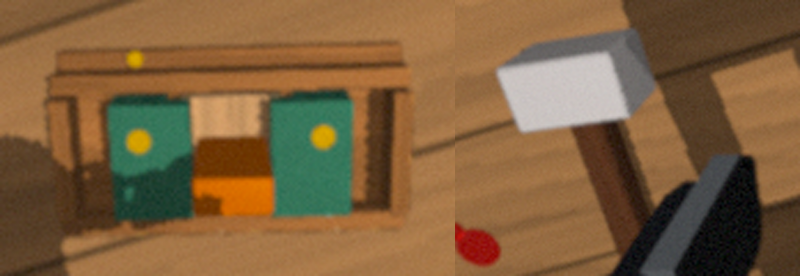

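The crop confirms that the holder is aligned with the tool to within 1.5°, with the holder centre at about (573.5, 6.5) and yaw −0.286. The mallet head centre is (554, 302) with yaw −0.135. Next I go to the grip, 70 mm from the head.

```bash
python3 go.py 484.6 311 90 -0.135
```

```text
t 2.52 shift [-4.966 -6.434  5.831] max rows 7.0 turn [-0.24  0.46 -9.85] f [-0.6  0.   0.5] op 1.0 q [0.   0.22 1.54 0.01 1.38 1.88]
```

Request:
{"op": "move_arm", "data": {
  "series": "-1 -0.62 -0.8 0.5 0 0 0;-1 -0.62 -0.8 0.6 0 0 0;-1 -0.62 -0.8 0.7 0 0 0;-1 -0.62 -0.8 0.7 0 0 0;-1 -0.62 -0.8 0.7 0 0 0;-1 -0.62 -0.8 0.8 0 0 0;-1 -0.62 -0.8 0.8 0 0 0;-1 -0.62 -0.83 0.8 0 0 0;-1 0 0 0 -0.2 0.4 -9.8;-1 0 0 0 0 0 0"
}}

```text
clock: 3.78
eef_pos: [476.4, 318.4, 93.6]
tcp_rot: [-3.14, -0.004, -0.094]
contact_force: [-0.3, -0.8, 0.2]
opening: 0.998
```

```bash
python3 go.py 484.6 311 9 -0.135
python3 - <<'E'
from h import *; from rig import r,vision
import pickle
c=vision.camera_params('wrist'); im=vision.grab_frame('wrist')
pickle.dump((c,im),open('w2.pkl','wb'))
for P in [(484.6,311,26),(554,302,48)]: 
    u=proj(c,P)[0]; print(u); cv2.drawMarker(im,tuple(int(v) for v in u),(255,0,0),0,15,1)
cv2.imwrite('pics/w2.png',im[:,:,::-1])
E
```

```text
t 3.77 shift [0.214 0.169 2.115] max rows 3.0 turn [-0.1  -0.22  2.34] f [-0.3 -0.8  0.2] op 0.998 q [ 0.59  0.39  1.84 -0.    0.9   2.25]
[322.37657576 187.62568432]
[327.73172101  93.4967089 ]
```

View pics/w2.png

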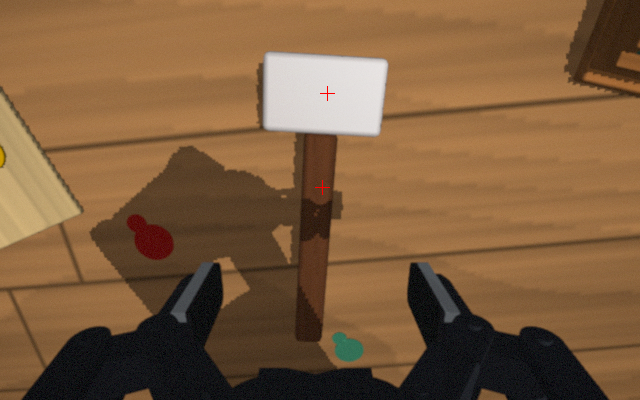

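The view shows the mallet head at (325,94). The predicted grip at (322,188) falls on the handle, so I descend.

Request:
{"op": "move_arm", "data": {
  "series": "-1 0.2 0.2 0 0 0 2.6;-1 0 0 0.8 0 0 0;-1 0 0 0.8 0 0 0;-1 0 0 0.5 0 0 0;-1 0 0 0 0 0 0"
}}

```text
clock: 4.45
eef_pos: [489.9, 306.1, 11.0]
tcp_rot: [-3.135, -0.009, -0.165]
contact_force: [-0.2, -0.2, 0.0]
opening: 1.003
```

```bash
python3 go.py 484.6 311 9 -0.14
```

```text
t 4.45 shift [-0.15  -0.099  0.049] max rows 1.0 turn [-0.36 -0.51 -1.44] f [-0.2 -0.2  0. ] op 1.003 q [ 0.56  0.52  1.88 -0.    0.74  2.29]
```

Request:
{"op": "move_arm", "data": {
  "series": "-1 -0.1 -0.1 0.03 -0.3 -0.4 -1.2;-1 0 0 0 0 0 0;0.6 0 0 0 0 0 0;1 0 0 0 0 0 0;1 0 0 0 0 0 0;1 0 0 0 0 0 0;1 0 0 0 0 0 0",
  "grip_force": 120
}}

```text
clock: 5.32
eef_pos: [489.0, 311.6, 13.4]
tcp_rot: [-3.137, -0.006, -0.146]
contact_force: [0.9, -0.3, 0.2]
opening: -0.0
```

```bash
python3 go.py 484.6 311 150 -0.14
```

```text
t 5.33 shift [-0.089  0.016 -3.414] max rows 4.0 turn [-0.24 -0.32 -0.36] f [ 0.9 -0.3  0.2] op -0.0 q [ 0.56  0.52  1.87 -0.    0.75  2.28]
```

The fingers closed fully without holding anything, so I'll look.

Run:
```python
from h import *; from rig import r,vision
im=vision.grab_frame('wrist'); s=vision.grab_frame('side')
M=np.hstack([im[:,120:520],cv2.resize(s[250:400,270:470],(400,300))[:,:] if 0 else cv2.resize(s[200:400,270:470],(400,400),interpolation=cv2.INTER_CUBIC)])
cv2.imwrite('pics/w3.png',M[:,:,::-1]); print(r.sense()['opening'])
```

```text
0.002146934943582023
```

View pics/w3.png

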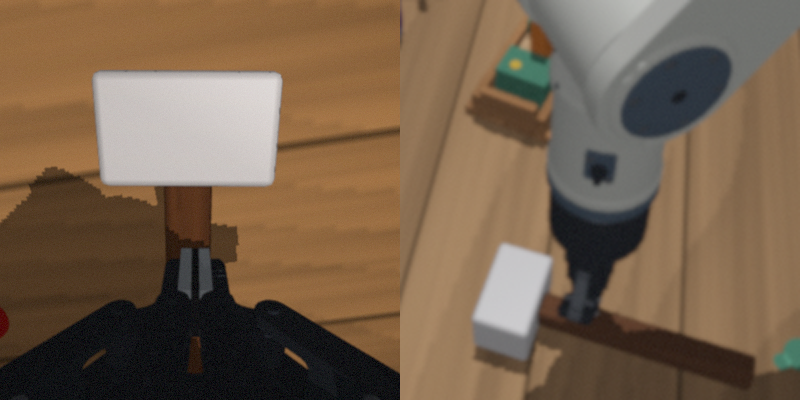

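Run:
```python
from h import *; from rig import r,vision
s=r.sense(); A=R.from_euler('xyz',s['tcp_rot']); 
for b in (0,10,20,30,40):
    P=s['eef_pos']+A.apply([0,0,-b]); print(b,P.round(1),*[proj(vision.camera_params(n),P)[0].round(1) for n in('wrist','side')])
```

```text
0 [489.  311.5  13.4] [313.6 235.6] [361.3 361.7]
10 [488.9 311.5  23.4] [313.6 243.4] [361.7 358.9]
20 [488.9 311.5  33.4] [313.5 252. ] [362. 356.]
30 [488.8 311.4  43.4] [313.5 261.5] [362.4 353.1]
40 [488.8 311.4  53.4] [313.5 272.3] [362.7 350.2]
```

The pads are visibly shut above the handle, with the finger ends about 20 mm behind the reported TCP. I'll open, go lower in small steps and watch the force.

Request:
{"op": "move_arm", "data": {
  "series": "-1 0 0 0 0 0 0;-1 0 0 0 0 0 0;-1 0 0 0 0 0 0;-1 0 0 0 0 0 0;-1 0 0 0 0 0 0"
}}

```text
clock: 6.05
eef_pos: [488.9, 311.5, 13.3]
tcp_rot: [-3.138, -0.005, -0.146]
contact_force: [0.2, 0.1, 0.1]
opening: 0.995
```

```bash
python3 go.py 486 311 9 -0.14;python3 go.py 486 311 9 -0.14
python3 - <<'E'
from h import *; from rig import r,vision
im=vision.grab_frame('wrist'); cv2.imwrite('pics/w4.png',im[150:400,100:540,::-1]);s=r.sense();print(s['eef_pos'],s['tcp_rot'])
E
```

```text
t 6.05 shift [-0.072  0.024  0.107] max rows 1.0 turn [-0.23 -0.3  -0.36] f [0.2 0.1 0.1] op 0.995 q [ 0.56  0.52  1.87 -0.    0.75  2.28]
t 6.05 shift [-0.072  0.024  0.107] max rows 1.0 turn [-0.23 -0.3  -0.36] f [0.2 0.1 0.1] op 0.995 q [ 0.56  0.52  1.87 -0.    0.75  2.28]
[488.93105719 311.47179532  13.2659735 ] [-3.13767066 -0.00523707 -0.14631724]
```

View pics/w4.png

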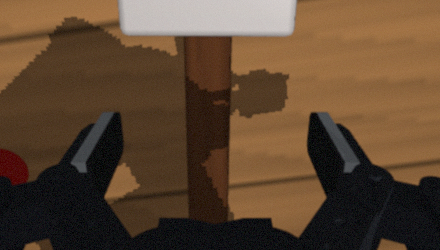

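The open finger ends sit at row 263, about 40 mm behind the reported TCP (13 mm was expected). So the usable tips are about 24 mm shorter than stated. I descend gently with force checks.

Request:
{"op": "move_arm", "data": {
  "series": "-1 -0.05 0 0.15 0 0 0;-1 0 0 0.15 0 0 0;-1 0 0 0 0 0 0"
}}

```text
clock: 6.48
eef_pos: [486.7, 311.7, 0.2]
tcp_rot: [-3.138, -0.005, -0.146]
contact_force: [0.1, 0.7, 0.3]
opening: 1.005
```

Request:
{"op": "move_arm", "data": {
  "series": "-1 0 0 0.15 0 0 0;-1 0 0 0.15 0 0 0;-1 0 0 0 0 0 0"
}}

```text
clock: 6.85
eef_pos: [486.7, 311.7, -12.9]
tcp_rot: [-3.138, -0.005, -0.146]
contact_force: [-0.1, -0.3, 0.1]
opening: 1.003
```

Request:
{"op": "move_arm", "data": {
  "series": "-1 0 0 0.08 0 0 0;0.3 0 0 0 0 0 0;1 0 0 0 0 0 0;1 0 0 0 0 0 0;1 0 0 0 0 0 0;1 0 0 0 0 0 0",
  "grip_force": 120
}}

```text
clock: 7.6
eef_pos: [487.3, 312.0, -15.5]
tcp_rot: [-3.137, -0.006, -0.146]
contact_force: [0.2, -0.3, 0.6]
opening: 0.254
```

Gripped (opening 0.254, about 22–24 mm). Now I lift and move to the left side of the stamp.

Request:
{"op": "move_arm", "data": {
  "series": "1 0 0 -0.4 0 0 0;1 0 0 -0.9 0 0 0;1 0 0 -1 0 0 0;1 0 0 -1 0 0 0;1 0 0 -0.5 0 0 0;1 0 0 0 0 0 0"
}}

```text
clock: 8.35
eef_pos: [483.9, 310.2, 143.2]
tcp_rot: [-3.14, -0.002, -0.146]
contact_force: [0.2, -0.5, -4.0]
opening: 0.255
```

```bash
python3 go.py 531 98 125 -0.286
```

```text
t 8.35 shift [1.938 5.077 0.45 ] max rows 6.0 turn [-0.1  -0.11  7.99] f [ 0.2 -0.5 -4. ] op 0.255 q [ 0.57  0.33  1.8  -0.    1.01  2.28]
```

Request:
{"op": "move_arm", "data": {
  "series": "1 0.32 0.6 0.05 0 0 0;1 0.32 0.9 0.05 0 0 0;1 0.32 0.9 0.05 0 0 0;1 0.32 0.9 0.05 0 0 0;1 0.32 0.9 0.05 0 0 0;1 0.32 0.6 0 0 0 0;1 0 0 0 0 0 8;1 0 0 0 0 0 0"
}}

```text
clock: 9.35
eef_pos: [526.1, 101.1, 124.8]
tcp_rot: [3.137, 0.01, -0.287]
contact_force: [-0.5, -0.4, -3.2]
opening: 0.257
```

```bash
python3 go.py 530 95 41.5 -0.286
python3 - <<'E'
from h import *; from rig import r,vision
im=vision.grab_frame('wrist'); cv2.imwrite('pics/w5.png',im[:,:,::-1]);
E
```

```text
t 9.35 shift [0.159 0.108 2.081] max rows 3.0 turn [ 0.29  0.59 -0.04] f [-0.5 -0.4 -3.2] op 0.257 q [0.19 0.31 1.88 0.   0.96 2.04]
```

View pics/w5.png

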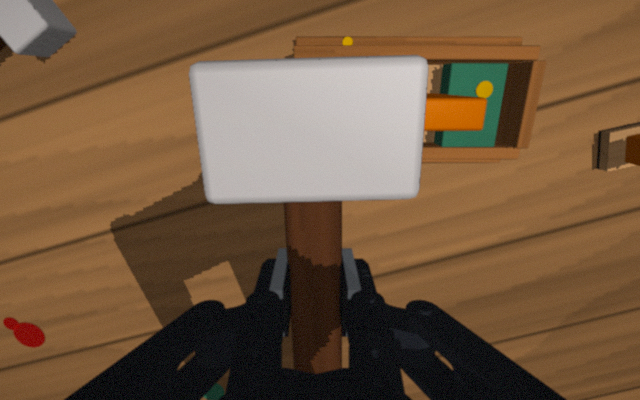

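The view shows the head held firmly at (310,130) over the left cheek, with the upright at (455,113) to its right and clear of it. Now I descend to tapping height.

Request:
{"op": "move_arm", "data": {
  "series": "1 0.15 0.1 0.5 0.3 0.5 0;1 0 0 0.7 0 0 0;1 0 0 0.7 0 0 0;1 0 0 0.12 0 0 0;1 0 0 0 0 0 0"
}}

```text
clock: 10.02
eef_pos: [529.8, 97.6, 41.6]
tcp_rot: [-3.141, 0.002, -0.268]
contact_force: [-0.3, 0.4, -3.1]
opening: 0.25
```

```bash
cat > st.py <<'E'
from h import *; from rig import r
s=r.sense(); H=np.array([573.5,6.5]); y=-.286; d=s['eef_pos'][:2]-H
print('t',round(float(s['clock']),2),'hold x,y',(d@[np.cos(y),np.sin(y)]).round(1),(d@[-np.sin(y),np.cos(y)]).round(1),'z',s['eef_pos'][2].round(1),'f_y',(s['contact_force'][:2]@[-np.sin(y),np.cos(y)]).round(1),s['contact_force'].round(1),'rot',s['tcp_rot'].round(3),'op',round(float(s['opening']),3))
E
python3 st.py
```

```text
t 10.03 hold x,y -67.6 75.0 z 41.6 f_y 0.3 [-0.3  0.4 -3.1] rot [-3.141e+00  2.000e-03 -2.680e-01] op 0.25
```

Request:
{"op": "move_arm", "data": {
  "series": "1 0 0.15 0 0 0 0;1 0 0.12 0 0 0 0;1 0 0.05 0 0 0 0;1 0 0.05 0 0 0 0;1 0 0 0 0 0 0"
}}

```text
clock: 10.65
eef_pos: [527.5, 82.5, 44.5]
tcp_rot: [-3.14, -0.002, -0.267]
contact_force: [-0.2, -0.3, -3.9]
opening: 0.259
```

```bash
python3 st.py
```

```text
t 10.65 hold x,y -65.6 59.9 z 44.5 f_y -0.4 [-0.2 -0.3 -3.9] rot [-3.14e+00 -2.00e-03 -2.67e-01] op 0.259
```

Request:
{"op": "move_arm", "data": {
  "series": "1 0 0.04 0.06 0 0 1;1 0 0.04 0 0 0 0;1 0 0.04 0 0 0 0;1 0 0 0 0 0 0"
}}

```text
clock: 11.15
eef_pos: [526.3, 78.0, 41.9]
tcp_rot: [-3.139, -0.002, -0.285]
contact_force: [0.3, 0.5, -3.1]
opening: 0.254
```

```bash
python3 st.py
```

```text
t 11.15 hold x,y -65.5 55.3 z 41.9 f_y 0.5 [ 0.3  0.5 -3.1] rot [-3.139e+00 -2.000e-03 -2.850e-01] op 0.254
```

Request:
{"op": "move_arm", "data": {
  "series": "1 0 0.04 0 0 0 0;1 0 0.04 0 0 0 0;1 0 0 0 0 0 0"
}}

```text
clock: 11.52
eef_pos: [526.5, 77.5, 42.6]
tcp_rot: [-3.135, -0.004, -0.285]
contact_force: [-0.1, 1.2, -3.3]
opening: 0.25
```

```bash
python3 st.py
```

```text
t 11.53 hold x,y -65.1 54.8 z 42.6 f_y 1.1 [-0.1  1.2 -3.3] rot [-3.135 -0.004 -0.285] op 0.25
```

Request:
{"op": "move_arm", "data": {
  "series": "1 0 0.08 0 0 0 0;1 0 0.08 0 0 0 0;1 0 0 0 0 0 0"
}}

```text
clock: 11.9
eef_pos: [526.8, 74.9, 44.2]
tcp_rot: [-3.129, -0.007, -0.285]
contact_force: [0.4, 1.4, -3.3]
opening: 0.25
```

```bash
python3 st.py
python3 - <<'E'
from h import *; from rig import r,vision; import pickle
c=vision.camera_params('wrist');im=vision.grab_frame('wrist'); pickle.dump((c,im),open('w6.pkl','wb'));cv2.imwrite('pics/w6.png',im[:,:,::-1])
for m,s,k in blobs(im,(65,60,30),(95,255,200),200): print('green',s,k.round(1),onplane(c,[(s[0],s[1]+s[3]/2),(s[0]+s[2],s[1]+s[3]/2)],52).round(1).tolist())
for m,s,k in blobs(im,(4,180,60),(16,255,255),200): print('orange',s,k.round(1))
E
```

```text
t 11.9 hold x,y -64.1 52.5 z 44.2 f_y 1.5 [ 0.4  1.4 -3.3] rot [-3.129 -0.007 -0.285] op 0.25
green [ 452   72  102   56 4004] [502.   93.9] [[581.6, -12.1, 52.0], [567.8, -60.4, 52.0]]
green [448 184  82   6 461] [490.2 186.4] [[537.9, -3.1, 52.0], [525.7, -45.3, 52.0]]
orange [ 422  112  134   75 7917] [484.7 150.3]
```

View pics/w6.png

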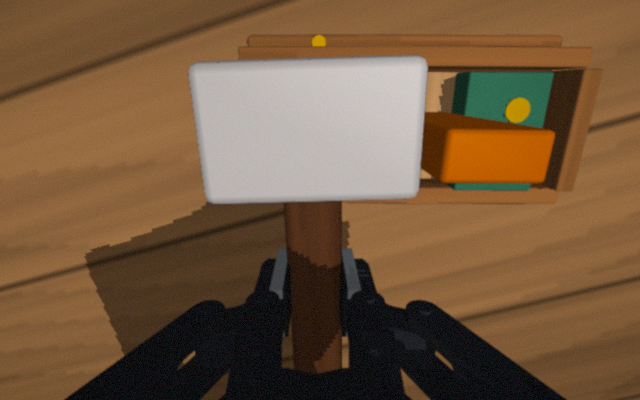

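The head's right face touches the upright at column ~425, and the right cheek's dot is at about (517,110). I'll add a cheek monitor based on dot positions.

```bash
cat > mon.py <<'E'
from h import *; from rig import r,vision; import pickle,sys
exec(open('st.py').read().split('\n',1)[1]) if 0 else None
Y=-.286; H=np.array([573.5,6.5]); hx=np.array([np.cos(Y),np.sin(Y)]); hy=np.array([-np.sin(Y),np.cos(Y)])
def dots(c,im):
    for m,s,k in blobs(im,(20,150,100),(34,255,255),15):
        p=onplane(c,[k],52)[0,:2]-H
        if abs(p@hx)<35 and abs(p@hy)<75: print('dot x,y',(p@hx).round(1),(p@hy).round(1))
    for m,s,k in blobs(im,(65,60,20),(95,255,200),150):
        cs=np.argwhere(m)[:,::-1]; p=(onplane(c,cs,52)[:,:2]-H); X=p@hx; y=p@hy
        sel=abs(X-12)<5
        if sel.any() and abs(np.median(y))<80: print('cheek edges y',y[sel].min().round(1),y[sel].max().round(1))
if __name__=="__main__":
    if len(sys.argv)>1: dots(*pickle.load(open(sys.argv[1],'rb')))
    else:
        c=vision.camera_params('wrist'); im=vision.grab_frame('wrist'); dots(c,im)
E
for f in w1 w6; do echo $f; python3 mon.py $f.pkl; done
```

```text
w1
dot x,y 8.5 -46.3
dot x,y 8.4 46.0
cheek edges y -59.2 -20.5
cheek edges y 20.6 59.7
w6
dot x,y 8.5 -48.5
cheek edges y -62.7 -16.2
```

Request:
{"op": "move_arm", "data": {
  "series": "1 0 0.08 0.05 -0.7 -0.3 0;1 0 0.08 0 0 0 0;1 0 0 0 0 0 0"
}}

```text
clock: 12.32
eef_pos: [526.3, 71.0, 43.0]
tcp_rot: [-3.137, -0.003, -0.285]
contact_force: [0.5, 2.9, -3.5]
opening: 0.249
```

```bash
python3 st.py; python3 mon.py
```

```text
t 12.32 hold x,y -63.5 48.6 z 43.0 f_y 3.0 [ 0.5  2.9 -3.5] rot [-3.137e+00 -3.000e-03 -2.850e-01] op 0.249
dot x,y 8.6 -52.3
cheek edges y -66.5 -19.9
```

Request:
{"op": "move_arm", "data": {
  "series": "1 -0.05 -0.3 0 0 0 0;1 0 -0.1 -0.7 0 0 0;1 0 0 -0.8 0 0 0;1 0 0 -0.7 0 0 0;1 0 0.6 0 0 0 0;1 0 0.9 0 0 0 0;1 0 0.9 0 0 0 0;1 0 0.9 0 0 0 0;1 0 0.2 0 0 0 0;1 0 0 0 0 0 0"
}}

```text
clock: 13.62
eef_pos: [486.4, -49.6, 132.0]
tcp_rot: [3.138, 0.002, -0.284]
contact_force: [0.5, 0.4, -3.8]
opening: 0.25
```

```bash
python3 st.py; python3 mon.py; python3 go.py 490 -52 43 -0.286
```

```text
t 13.62 hold x,y -67.7 -78.3 z 132.0 f_y 0.5 [ 0.5  0.4 -3.8] rot [ 3.138e+00  2.000e-03 -2.840e-01] op 0.25
dot x,y 8.3 46.1
cheek edges y 14.6 60.2
t 13.68 shift [0.107 0.035 2.225] max rows 3.0 turn [0.2  0.09 0.13] f [-0.7  0.4 -3.8] op 0.246 q [-0.1   0.23  1.98 -0.    0.94  1.76]
```

Request:
{"op": "move_arm", "data": {
  "series": "1 0.04 0 0.7 0.2 0 0;1 0 0 0.8 0 0 0;1 0 0 0.7 0 0 0;1 0 0 0 0 0 0;1 0 -0.12 0 0 0 0;1 0 -0.08 0 0 0 0;1 0 -0.08 0 0 0 0;1 0 -0.08 0 0 0 0;1 0 0 0 0 0 0"
}}

```text
clock: 14.8
eef_pos: [497.9, -30.4, 46.0]
tcp_rot: [-3.14, -0.006, -0.279]
contact_force: [-0.2, -0.2, -4.0]
opening: 0.249
```

```bash
python3 st.py; python3 mon.py; python3 go.py 490 -52 43 -0.286
```

```text
t 14.8 hold x,y -62.1 -56.7 z 46.0 f_y -0.2 [-0.2 -0.2 -4. ] rot [-3.14  -0.006 -0.279] op 0.249
dot x,y 8.2 46.3
cheek edges y 13.5 60.3
t 14.85 shift [-0.04   0.572  0.072] max rows 1.0 turn [-0.11 -0.34  0.39] f [ 0.7 -1.1 -4.6] op 0.252 q [-0.06  0.37  2.03  0.    0.74  1.78]
```

Request:
{"op": "move_arm", "data": {
  "series": "1 -0.05 -0.08 0.06 0 -0.3 0.4;1 0 -0.08 0 0 0 0;1 0 0 0 0 0 0"
}}

```text
clock: 15.22
eef_pos: [497.3, -26.3, 43.9]
tcp_rot: [3.14, -0.001, -0.289]
contact_force: [-0.1, -3.7, -2.0]
opening: 0.251
```

```bash
python3 st.py; python3 mon.py
```

```text
t 15.22 hold x,y -63.8 -53.0 z 43.9 f_y -3.6 [-0.1 -3.7 -2. ] rot [ 3.14e+00 -1.00e-03 -2.89e-01] op 0.251
dot x,y 8.2 49.2
cheek edges y 16.4 63.1
```

Left is about 3 mm out. One more tap on this side.

Request:
{"op": "move_arm", "data": {
  "series": "1 0 -0.08 0 0 0 0;1 0 -0.08 0.02 0 0 0;1 0 0 0 0 0 0"
}}

```text
clock: 15.65
eef_pos: [497.9, -23.7, 43.5]
tcp_rot: [3.135, -0.0, -0.291]
contact_force: [0.4, -4.3, -0.8]
opening: 0.253
```

```bash
python3 st.py; python3 mon.py
```

```text
t 15.65 hold x,y -64.0 -50.3 z 43.5 f_y -4.0 [ 0.4 -4.3 -0.8] rot [ 3.135 -0.    -0.291] op 0.253
dot x,y 8.2 51.4
cheek edges y 18.6 65.3
```

Request:
{"op": "move_arm", "data": {
  "series": "1 0 -0.08 0 0.4 0 -0.3;1 0 -0.08 0.02 0 0 0;1 0 0 0 0 0 0"
}}

```text
clock: 16.08
eef_pos: [498.7, -20.9, 43.1]
tcp_rot: [3.138, 0.0, -0.288]
contact_force: [0.2, -2.3, -3.0]
opening: 0.25
```

```bash
python3 st.py; python3 mon.py
```

```text
t 16.07 hold x,y -64.1 -47.4 z 43.1 f_y -2.2 [ 0.2 -2.3 -3. ] rot [ 3.138  0.    -0.288] op 0.25
dot x,y 8.2 54.7
cheek edges y 21.9 68.7
```

Request:
{"op": "move_arm", "data": {
  "series": "1 -0.05 0.3 0 0 0 0;1 0 0.1 -0.7 0 0 0;1 0 0 -0.8 0 0 0;1 0 0 -0.7 0 0 0;1 0 -0.6 0 0 0 0;1 0 -0.9 0 0 0 0;1 0 -0.9 0 0 0 0;1 0 -0.9 0 0 0 0;1 0 -0.35 0 0 0 0;1 0 0 0 0 0 0"
}}

```text
clock: 17.38
eef_pos: [530.0, 105.5, 131.6]
tcp_rot: [3.14, 0.006, -0.289]
contact_force: [-0.4, -0.0, -3.6]
opening: 0.247
```

```bash
python3 st.py; python3 mon.py; python3 go.py 490 -52 43 -0.286
```

```text
t 17.38 hold x,y -69.7 82.7 z 131.6 f_y -0.1 [-0.4 -0.  -3.6] rot [ 3.14   0.006 -0.289] op 0.247
dot x,y 8.5 -52.5
cheek edges y -67.0 -20.4
t 17.43 shift [0.181 4.039 2.221] max rows 5.0 turn [ 0.11  0.38 -0.18] f [-0.1  0.2 -2.1] op 0.251 q [0.19 0.3  1.87 0.   0.97 2.05]
```

Request:
{"op": "move_arm", "data": {
  "series": "1 0.08 0 0.7 0.1 0.4 0;1 0 0 0.8 0 0 0;1 0 0 0.7 0 0 0;1 0 0 0 0 0 0;1 0 0.12 0 0 0 0;1 0 0.08 0 0 0 0;1 0 0.08 0 0 0 0;1 0 0.08 0 0 0 0;1 0 0.08 0 0 0 0;1 0 0.08 0.04 0 0 0;1 0 0 0 0 0 0"
}}

```text
clock: 18.8
eef_pos: [527.6, 77.0, 44.4]
tcp_rot: [-3.14, -0.006, -0.293]
contact_force: [-0.3, 0.7, -3.1]
opening: 0.254
```

```bash
python3 st.py; python3 mon.py; python3 go.py 490 -52 43 -0.286
```

```text
t 18.8 hold x,y -64.0 54.6 z 44.4 f_y 0.6 [-0.3  0.7 -3.1] rot [-3.14  -0.006 -0.293] op 0.254
dot x,y 8.7 -52.4
cheek edges y -66.5 -19.3
t 18.85 shift [0.03  3.361 0.032] max rows 4.0 turn [-0.09 -0.34 -0.41] f [-0.6 -0.1 -3.8] op 0.257 q [ 0.14  0.41  1.96 -0.    0.77  2.01]
```

Request:
{"op": "move_arm", "data": {
  "series": "1 0 0.08 0.03 0 -0.3 -0.4;1 0 0.08 0 0 0 0;1 0 0.08 0.02 0 0 0;1 0 0.08 0 0 0 0;1 0 0 0 0 0 0"
}}

```text
clock: 19.48
eef_pos: [527.2, 68.3, 44.1]
tcp_rot: [-3.133, -0.005, -0.285]
contact_force: [-0.5, 0.9, -4.0]
opening: 0.256
```

```bash
python3 st.py; python3 mon.py
```

```text
t 19.48 hold x,y -61.8 46.2 z 44.1 f_y 0.8 [-0.5  0.9 -4. ] rot [-3.133 -0.005 -0.285] op 0.256
dot x,y 9.0 -54.7
cheek edges y -68.8 -22.3
```

Request:
{"op": "move_arm", "data": {
  "series": "1 -0.06 0.08 0.03 -0.5 -0.3 0;1 0 0.08 0 0 0 0;1 -0.02 0.08 0.02 0 0 0;1 0 0.06 0 0 0 0;1 0 0 0 0 0 0"
}}

```text
clock: 20.15
eef_pos: [526.5, 64.4, 45.7]
tcp_rot: [-3.129, -0.008, -0.285]
contact_force: [0.2, 4.1, -2.8]
opening: 0.249
```

```bash
python3 st.py; python3 mon.py
```

```text
t 20.15 hold x,y -61.4 42.3 z 45.7 f_y 4.0 [ 0.2  4.1 -2.8] rot [-3.129 -0.008 -0.285] op 0.249
dot x,y 9.2 -58.0
cheek edges y -72.1 -25.8
```

Request:
{"op": "move_arm", "data": {
  "series": "1 -0.04 0.08 0.05 -0.7 -0.4 0;1 0 0.06 0 0 0 0;1 0 0 0 0 0 0"
}}

```text
clock: 20.58
eef_pos: [526.4, 62.8, 45.4]
tcp_rot: [-3.136, -0.005, -0.284]
contact_force: [-0.3, 3.6, -1.4]
opening: 0.251
```

```bash
python3 st.py; python3 mon.py
```

```text
t 20.57 hold x,y -61.0 40.7 z 45.4 f_y 3.4 [-0.3  3.6 -1.4] rot [-3.136 -0.005 -0.284] op 0.251
dot x,y 9.2 -59.3
cheek edges y -73.3 -26.9
```

Request:
{"op": "move_arm", "data": {
  "series": "1 -0.08 -0.3 0 0 0 0;1 0 -0.1 -0.7 0 0 0;1 0 0 -0.8 0 0 0;1 0 0 -0.7 0 0 0;1 0 0.6 0 0 0 0;1 0 0.9 0 0 0 0;1 0 0.9 0 0 0 0;1 0 0.9 0 0 0 0;1 0 0.4 0 0 0 0;1 0 0 0 0 0 0"
}}

```text
clock: 21.88
eef_pos: [481.1, -65.6, 133.4]
tcp_rot: [3.14, 0.001, -0.285]
contact_force: [0.3, 0.7, -2.5]
opening: 0.249
```

```bash
python3 st.py; python3 mon.py; python3 go.py 490 -52 43 -0.286
```

```text
t 21.88 hold x,y -68.3 -95.2 z 133.4 f_y 0.7 [ 0.3  0.7 -2.5] rot [ 3.14e+00  1.00e-03 -2.85e-01] op 0.249
dot x,y 8.2 54.5
cheek edges y 21.3 68.5
t 21.93 shift [ 0.12  -0.378  2.258] max rows 3.0 turn [0.09 0.07 0.12] f [ 0.1  0.2 -3.6] op 0.25 q [-0.14  0.22  1.99 -0.    0.94  1.72]
```

Request:
{"op": "move_arm", "data": {
  "series": "1 0.06 0 0.7 0 0 0;1 0 0 0.8 0 0 0;1 0 0 0.72 0 0 0;1 0 0 0 0 0 0;1 0 -0.12 0 0 0 0;1 0 -0.1 0 0 0 0;1 0 -0.08 0 0 0 0;1 0 -0.08 0 0 0 0;1 0 -0.08 0 0 0 0;1 -0.02 -0.08 0.02 0 0 0;1 0 -0.08 0.02 0 0 0;1 -0.02 -0.08 0.02 0 0 0;1 0 -0.08 0 0 0 0;1 0 0 0 0 0 0"
}}

```text
clock: 23.68
eef_pos: [497.1, -29.0, 44.0]
tcp_rot: [-3.141, -0.007, -0.281]
contact_force: [0.6, -0.6, -3.0]
opening: 0.253
```

```bash
python3 st.py; python3 mon.py; python3 go.py 490 -52 43 -0.286
```

```text
t 23.68 hold x,y -63.3 -55.6 z 44.0 f_y -0.4 [ 0.6 -0.6 -3. ] rot [-3.141 -0.007 -0.281] op 0.253
dot x,y 8.3 54.7
cheek edges y 21.1 68.6
t 23.73 shift [-0.009  0.598  0.025] max rows 1.0 turn [-0.02 -0.38  0.29] f [ 0.1  0.  -3.5] op 0.251 q [-0.06  0.37  2.03 -0.    0.73  1.79]
```

Request:
{"op": "move_arm", "data": {
  "series": "1 -0.02 -0.08 0.02 0 -0.3 0.3;1 0 -0.08 0 0 0 0;1 -0.02 -0.08 0.02 0 0 0;1 0 -0.08 0 0 0 0;1 0 -0.08 0 0 0 0;1 0 0 0 0 0 0"
}}

```text
clock: 24.48
eef_pos: [498.8, -17.5, 43.4]
tcp_rot: [3.135, -0.001, -0.288]
contact_force: [-0.6, -4.4, -2.1]
opening: 0.252
```

```bash
python3 st.py; python3 mon.py
```

```text
t 24.48 hold x,y -64.8 -44.1 z 43.4 f_y -4.4 [-0.6 -4.4 -2.1] rot [ 3.135e+00 -1.000e-03 -2.880e-01] op 0.252
dot x,y 8.2 57.7
cheek edges y 25.0 71.7
```

Request:
{"op": "move_arm", "data": {
  "series": "1 0 -0.08 0 0.4 0 0;1 0 -0.06 0.02 0 0 0;1 0 0 0 0 0 0"
}}

```text
clock: 24.9
eef_pos: [499.1, -15.3, 43.0]
tcp_rot: [3.137, -0.0, -0.289]
contact_force: [0.4, -3.1, -3.9]
opening: 0.252
```

```bash
python3 st.py; python3 mon.py
```

```text
t 24.9 hold x,y -65.2 -41.9 z 43.0 f_y -2.9 [ 0.4 -3.1 -3.9] rot [ 3.137 -0.    -0.289] op 0.252
dot x,y 8.2 60.1
cheek edges y 27.3 74.1
```

Both cheeks are about 13–14 mm out by their dots. I back off, lift, and carry the mallet to a free spot on the left.

Request:
{"op": "move_arm", "data": {
  "series": "1 0 0.3 0 0 0 0;1 0 0.1 -0.7 0 0 0;1 0 0 -0.8 0 0 0;1 0 0 -0.7 0 0 0;1 -0.6 -0.6 0 0 0 0;1 -0.6 -0.9 0 0 0 0;1 -0.6 -0.9 0 0 0 0;1 -0.6 -0.9 0 0 0 0;1 0 -0.9 0 0 0 0;1 0 -0.9 0 0 0 0;1 0 -0.9 0 0 0 0;1 0 -0.9 0 0 0 0;1 0 0 0 0 0 0"
}}

```text
clock: 26.58
eef_pos: [478.4, 267.2, 132.4]
tcp_rot: [3.141, 0.001, -0.289]
contact_force: [-0.6, -0.9, -3.0]
opening: 0.248
```

```bash
python3 st.py; python3 go.py 430 235 0 -0.286
```

```text
t 26.57 hold x,y -164.8 223.2 z 132.4 f_y -1.0 [-0.6 -0.9 -3. ] rot [ 3.141e+00  1.000e-03 -2.890e-01] op 0.248
t 26.57 shift [-0.926  1.114  3.312] max rows 4.0 turn [ 0.02  0.08 -0.15] f [-0.6 -0.9 -3. ] op 0.248 q [0.51 0.31 1.86 0.   0.97 2.36]
```

Request:
{"op": "move_arm", "data": {
  "series": "1 0 0 0.6 0 0 0;1 0 0 0.9 0 0 0;1 0 0 0.9 0 0 0;1 0 0 0.6 0 0 0;1 0 0 0.2 0 0 0;1 0 0 0 0 0 0"
}}

```text
clock: 27.32
eef_pos: [476.9, 262.5, 1.5]
tcp_rot: [3.14, 0.003, -0.289]
contact_force: [0.1, 0.4, -3.2]
opening: 0.251
```

```bash
python3 go.py 478 267 -12 -0.286
```

```text
t 27.32 shift [-0.005 -0.117  0.336] max rows 1.0 turn [ 0.07  0.16 -0.14] f [ 0.1  0.4 -3.2] op 0.251 q [0.5  0.5  1.94 0.   0.7  2.36]
```

Request:
{"op": "move_arm", "data": {
  "series": "1 0 0 0.15 0 0 0;1 0 0 0.12 0 0 0;1 0 0 0.08 0 0 0;1 0 0 0.05 0 0 0;1 0 0 0 0 0 0"
}}

```text
clock: 27.95
eef_pos: [478.7, 263.2, -12.9]
tcp_rot: [-3.14, -0.0, -0.288]
contact_force: [-0.5, 0.2, -4.4]
opening: 0.25
```

Request:
{"op": "move_arm", "data": {
  "series": "1 0 0 0.05 0 0 0;1 0 0 0.04 0 0 0;1 0 0 0 0 0 0"
}}

```text
clock: 28.32
eef_pos: [478.9, 263.5, -15.4]
tcp_rot: [-3.139, -0.001, -0.288]
contact_force: [-0.2, -2.3, 0.7]
opening: 0.25
```

Request:
{"op": "move_arm", "data": {
  "series": "0 0 0 0 0 0 0;-1 0 0 0 0 0 0;-1 0 0 0 0 0 0;-1 0 0 0 0 0 0;-1 0 0 -0.3 0 0 0;-1 0 0 -0.9 0 0 0;-1 0 0 -1 0 0 0;-1 0 0 -1 0 0 0;-1 0 0 -1 0 0 0;-1 0 0 -0.8 0 0 0;-1 0 0 0 0 0 0",
  "grip_force": 40
}}

```text
clock: 29.7
eef_pos: [479.1, 263.4, 196.1]
tcp_rot: [-3.136, -0.004, -0.288]
contact_force: [-0.7, -0.5, 1.1]
opening: 0.996
```

```bash
python3 go.py 580 20 200 -0.286
```

```text
t 29.7 shift [ 4.147  5.118 -0.109] max rows 6.0 turn [-0.31 -0.23 -0.12] f [-0.7 -0.5  1.1] op 0.996 q [0.5  0.23 1.81 0.   1.09 2.36]
```

Request:
{"op": "move_arm", "data": {
  "series": "-1 0.6 0.7 0 0 0 0;-1 0.7 0.85 0 0 0 0;-1 0.7 0.85 0 0 0 0;-1 0.7 0.85 0 0 0 0;-1 0.7 0.85 0 0 0 0;-1 0.7 0.9 0 0 0 0;-1 0 0 0 -0.3 -0.2 0;-1 0 0 0 0 0 0"
}}

```text
clock: 30.7
eef_pos: [578.2, 18.1, 191.8]
tcp_rot: [3.14, 0.006, -0.287]
contact_force: [0.0, -0.5, -1.0]
opening: 1.0
```

```bash
python3 st.py; python3 mon.py
python3 - <<'E'
from h import *; from rig import r,vision; import pickle; from mon import H,hx,hy
c=vision.camera_params('wrist');im=vision.grab_frame('wrist'); pickle.dump((c,im),open('w7.pkl','wb'))
cv2.imwrite('pics/w7.png',im[:,:,::-1])
for m,s,k in blobs(im,(4,180,110),(18,255,255),200):
    cs=max(cv2.findContours(m.astype(np.uint8),0,2)[0],key=cv2.contourArea).reshape(-1,2); P=onplane(c,cs,115)[:,:2]-H
    print('orange',s,'x',(P@hx).min().round(1),(P@hx).max().round(1),'y',(P@hy).min().round(1),(P@hy).max().round(1))
E
```

```text
t 30.7 hold x,y 1.3 12.5 z 191.8 f_y -0.4 [ 0.  -0.5 -1. ] rot [ 3.14   0.006 -0.287] op 1.0
dot x,y 8.6 -59.4
dot x,y 8.2 60.0
cheek edges y 33.7 74.6
cheek edges y -73.9 -32.0
orange [ 290  166   44   44 1137] x -11.7 24.6 y -3.3 31.8
orange [531 205  13  27 305] x -32.0 -8.4 y -182.5 -168.2
```

View pics/w7.png

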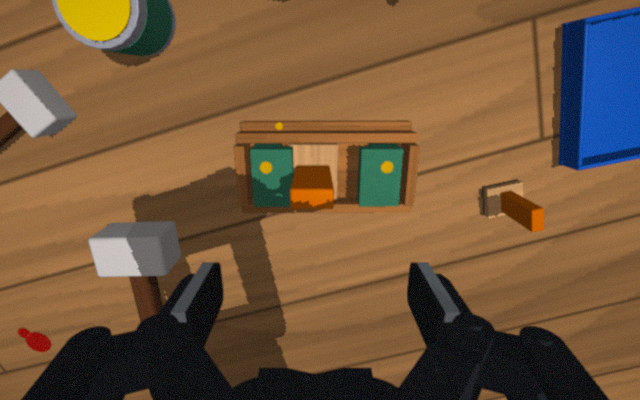

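The view shows the gap between the lips at columns 293–359, with the stamp against the left lip and its top near (312,190). The mallet lies flat on the table at the left. The lip gap is about 65 mm, centred at holder y ≈ +0.7, and the stamp top is at holder (−2.5, 14). Now I grasp it.

Request:
{"op": "move_arm", "data": {
  "series": "-1 -0.1 -0.04 0.6 0.1 0.3 0;-1 0 0 0.8 0 0 0;-1 0 0 0.8 0 0 0;-1 0 0 0.6 0 0 0;-1 0 0 0.2 0 0 0;-1 0 0 0 0 0 0"
}}

```text
clock: 31.55
eef_pos: [573.8, 28.3, 70.4]
tcp_rot: [-3.14, -0.002, -0.277]
contact_force: [0.1, -1.0, 0.8]
opening: 0.999
```

```bash
python3 st.py
```

```text
t 31.55 hold x,y -5.8 21.0 z 70.4 f_y -0.9 [ 0.1 -1.   0.8] rot [-3.14e+00 -2.00e-03 -2.77e-01] op 0.999
```

Request:
{"op": "move_arm", "data": {
  "series": "-1 0.08 0.16 0.2 0 0 0.5;-1 0 0 0.15 0 0 0;-1 0 0 0 0 0 0"
}}

```text
clock: 31.92
eef_pos: [576.8, 21.1, 57.7]
tcp_rot: [-3.138, -0.006, -0.286]
contact_force: [0.1, 0.0, 0.3]
opening: 0.996
```

```bash
python3 st.py; python3 mon.py
```

```text
t 31.93 hold x,y -0.9 14.9 z 57.7 f_y 0.0 [0.1 0.  0.3] rot [-3.138 -0.006 -0.286] op 0.996
dot x,y 8.3 60.2
dot x,y 8.6 -59.2
cheek edges y -73.5 -29.7
cheek edges y 33.0 74.5
```

Well placed. Closing gently.

Request:
{"op": "move_arm", "data": {
  "series": "-0.4 -0.03 0 0 0 0 0;0.2 0 0 0 0 0 0;1 0 0 0 0 0 0;1 0 0 0 0 0 0;1 0 0 0 0 0 0",
  "grip_force": 40
}}

```text
clock: 32.6
eef_pos: [576.3, 21.5, 58.6]
tcp_rot: [-3.138, -0.007, -0.286]
contact_force: [-0.4, 0.2, 0.0]
opening: 0.411
```

```bash
python3 st.py; python3 mon.py
```

```text
t 32.6 hold x,y -1.6 15.2 z 58.6 f_y 0.1 [-0.4  0.2  0. ] rot [-3.138 -0.007 -0.286] op 0.411
dot x,y 8.5 60.3
dot x,y 8.5 -59.1
cheek edges y 33.2 74.6
cheek edges y -73.5 -29.6
```

Request:
{"op": "move_arm", "data": {
  "series": "1 0 0.1 0 0 0 0;1 0 0.1 0 0 0 0;1 0 0.08 0 0 0 0;1 0 0 0 0 0 0",
  "grip_force": 60
}}

```text
clock: 33.15
eef_pos: [573.1, 10.1, 58.8]
tcp_rot: [-3.137, -0.007, -0.286]
contact_force: [-0.7, 0.1, -0.4]
opening: 0.406
```

```bash
python3 st.py; python3 mon.py
```

```text
t 33.15 hold x,y -1.4 3.3 z 58.8 f_y -0.1 [-0.7  0.1 -0.4] rot [-3.137 -0.007 -0.286] op 0.406
dot x,y 8.5 60.2
dot x,y 8.6 -59.1
cheek edges y 31.8 74.5
cheek edges y -73.5 -30.7
```

Request:
{"op": "move_arm", "data": {
  "series": "1 0 0.06 0 0 0 0;1 0 0 -0.1 0 0 0;1 0 0 -0.15 0 0 0;1 0 0 0 0 0 0"
}}

```text
clock: 33.7
eef_pos: [571.8, 7.6, 69.1]
tcp_rot: [-3.138, -0.006, -0.286]
contact_force: [0.1, -0.0, -1.5]
opening: 0.409
```

```bash
python3 st.py; python3 mon.py
```

```text
t 33.7 hold x,y -1.9 0.6 z 69.1 f_y 0.0 [ 0.1 -0.  -1.5] rot [-3.138 -0.006 -0.286] op 0.409
dot x,y 8.5 60.2
dot x,y 8.6 -59.2
cheek edges y -73.6 -31.0
cheek edges y 32.0 74.6
```

Request:
{"op": "move_arm", "data": {
  "series": "1 0 0 -0.2 0 0 0;1 0 0 -0.25 0 0 0;1 0 0 -0.25 0 0 0;1 0 0 -0.5 0 0 0;1 0 0 -0.8 0 0 0;1 0 0 -0.8 0 0 0;1 0 0 0 0 0 0"
}}

```text
clock: 34.62
eef_pos: [571.0, 7.5, 187.6]
tcp_rot: [-3.138, -0.008, -0.286]
contact_force: [-0.5, 0.5, -2.7]
opening: 0.409
```

```bash
python3 st.py; python3 mon.py
python3 - <<'E'
from h import *; import pickle
c,im=pickle.load(open('w1.pkl','rb'))
# tray: outer rim quad from blue contour, z=30
for m,s,k in blobs(im,(105,150,20),(125,255,255),600):
    cs=max(cv2.findContours(m.astype(np.uint8),0,2)[0],key=cv2.contourArea)
    q=cv2.approxPolyDP(cv2.convexHull(cs),5,True).reshape(-1,2); print(q.tolist(),onplane(c,q,30)[:,:2].round(1).tolist())
E
python3 go.py 570 -318 170 -0.1
```

```text
t 34.62 hold x,y -2.7 0.3 z 187.6 f_y 0.3 [-0.5  0.5 -2.7] rot [-3.138 -0.008 -0.286] op 0.409
dot x,y 8.3 60.0
dot x,y 8.7 -59.2
cheek edges y 33.3 74.2
cheek edges y -74.1 -32.5
[[597, 27], [593, 138], [508, 157], [495, 154], [489, 53]] [[635.0, -390.4], [488.6, -379.4], [497.7, -258.5], [507.9, -240.9], [645.5, -251.4]]
t 34.67 shift [2.293 7.809 0.387] max rows 8.0 turn [ -0.15  -0.31 -10.64] f [-0.3  0.  -2.4] op 0.398 q [0.01 0.28 1.77 0.   1.09 1.87]
```

Request:
{"op": "move_arm", "data": {
  "series": "1 0.25 0.6 0 0 0 0;1 0.3 0.9 0 0 0 0;1 0.3 0.9 0 0 0 0;1 0.3 0.9 0 0 0 0;1 0.3 0.9 0 0 0 0;1 0.3 0.9 0 0 0 0;1 0.3 0.9 0 0 0 0;1 0.2 0.9 0 0 0 0;1 0 0.7 0 0 0 0;1 0 0 0 0 0 -9.5;1 0 0 0 0 0 0"
}}

```text
clock: 36.05
eef_pos: [561.2, -316.4, 166.6]
tcp_rot: [-3.133, 0.018, -0.116]
contact_force: [-0.0, 0.1, -1.6]
opening: 0.413
```

```bash
python3 go.py 567 -318 60 -0.1
python3 - <<'E'
from h import *; from rig import vision
c=vision.camera_params('wrist');im=vision.grab_frame('wrist')
for m,s,k in blobs(im,(105,150,20),(125,255,255),600):
    cs=max(cv2.findContours(m.astype(np.uint8),0,2)[0],key=cv2.contourArea)
    q=cv2.approxPolyDP(cv2.convexHull(cs),6,True).reshape(-1,2); print(s,q.tolist(),onplane(c,q,30)[:,:2].round(1).tolist())
E
```

```text
t 36.05 shift [0.197 0.044 2.662] max rows 3.0 turn [-0.48  1.02 -0.93] f [-0.   0.1 -1.6] op 0.413 q [-0.52  0.42  1.6   0.    1.13  1.17]
[  249    85   141   152 14271] [[389, 85], [384, 232], [264, 236], [249, 91]] [[634.8, -391.9], [489.4, -380.9], [499.1, -255.1], [644.3, -266.1]]
```

Tray centre measured at (567, −323.5), with the right size. Lowering.

Request:
{"op": "move_arm", "data": {
  "series": "1 0.15 0.16 0 -0.5 1 0;1 0 0 0.6 0 0 0;1 0 0 0.8 0 0 0;1 0 0 0.7 0 0 0;1 0 0 0.3 0 0 0;1 0 0 0 0 0 0"
}}

```text
clock: 36.85
eef_pos: [569.2, -323.4, 68.1]
tcp_rot: [3.138, -0.005, -0.128]
contact_force: [0.3, -1.0, -1.4]
opening: 0.411
```

```bash
python3 go.py 567 -323 52 -0.1
```

```text
t 36.85 shift [-0.059 -0.005  0.401] max rows 1.0 turn [ 0.2  -0.29 -1.58] f [ 0.3 -1.  -1.4] op 0.411 q [-0.52  0.53  1.67 -0.    0.93  1.18]
```

Request:
{"op": "move_arm", "data": {
  "series": "1 0 0 0.15 0.2 -0.3 0;1 0 0 0.1 0 0 0;1 0 0 0.08 0 0 0;1 0 0 0 0 0 0"
}}

```text
clock: 37.35
eef_pos: [571.2, -324.5, 57.0]
tcp_rot: [3.14, -0.004, -0.128]
contact_force: [-0.3, 0.9, -2.2]
opening: 0.404
```

```bash
python3 go.py 567 -323 52 -0.1
```

```text
t 37.35 shift [-0.109 -0.023  0.124] max rows 1.0 turn [ 0.09 -0.22 -1.62] f [-0.3  0.9 -2.2] op 0.404 q [-0.52  0.55  1.67  0.    0.92  1.18]
```

Request:
{"op": "move_arm", "data": {
  "series": "1 -0.05 0 0.05 0 -0.2 0;1 0 0 0.05 0 0 0;1 0 0 0 0 0 0"
}}

```text
clock: 37.72
eef_pos: [569.2, -324.3, 53.1]
tcp_rot: [3.14, -0.001, -0.128]
contact_force: [0.4, -0.4, -0.9]
opening: 0.409
```

```bash
python3 go.py 567 -323 52 -0.1
```

```text
t 37.73 shift [-0.06  -0.026  0.027] max rows 1.0 turn [ 0.1  -0.04 -1.62] f [ 0.4 -0.4 -0.9] op 0.409 q [-0.52  0.56  1.67 -0.    0.91  1.18]
```

Request:
{"op": "move_arm", "data": {
  "series": "1 0 0 0.04 0 0 0;1 0 0 0.03 0 0 0;1 0 0 0 0 0 0"
}}

```text
clock: 38.1
eef_pos: [569.7, -324.7, 52.2]
tcp_rot: [3.139, -0.002, -0.128]
contact_force: [0.3, 0.2, -1.8]
opening: 0.41
```

```bash
python3 go.py 567 -323 52 -0.1
```

```text
t 38.1 shift [-0.071 -0.034  0.005] max rows 1.0 turn [ 0.13 -0.09 -1.63] f [ 0.3  0.2 -1.8] op 0.41 q [-0.52  0.56  1.67 -0.    0.91  1.18]
```

Request:
{"op": "move_arm", "data": {
  "series": "1 0 0 0.06 0 0 0;1 0 0 0.05 0 0 0;1 0 0 0 0 0 0"
}}

```text
clock: 38.48
eef_pos: [570.3, -325.1, 52.2]
tcp_rot: [3.139, -0.003, -0.128]
contact_force: [-0.1, -0.7, -1.8]
opening: 0.407
```

Request:
{"op": "move_arm", "data": {
  "series": "1 0 0 0.1 0 0 0;1 0 0 0 0 0 0"
}}

```text
clock: 38.72
eef_pos: [571.3, -325.9, 52.4]
tcp_rot: [3.138, -0.005, -0.129]
contact_force: [0.4, -0.5, -1.3]
opening: 0.408
```

It won't go lower, and the height matches the tray floor. Releasing and retreating.

Request:
{"op": "move_arm", "data": {
  "series": "0 0 0 0 0 0 0;-1 0 0 0 0 0 0;-1 0 0 0 0 0 0;-1 0 0 0 0 0 0;-1 0 0 -0.3 0 0 0;-1 0 0 -0.8 0 0 0;-1 0 0 -1 0 0 0;-1 0 0 -1 0 0 0;-1 0 0 -1 0 0 0;-1 -0.8 0 -0.6 0 0 0;-1 0 0 0 0 0 0;-1 0 0 0 0 0 0"
}}

```text
clock: 40.22
eef_pos: [538.6, -321.0, 249.9]
tcp_rot: [3.137, -0.008, -0.128]
contact_force: [0.2, 0.4, -0.7]
opening: 1.005
```

Run:
```python
from h import *; from rig import r,vision
I=[vision.grab_frame(n) for n in ('wrist','scene','side')]
s=r.sense(); print(s['clock'],s['eef_pos'],s['opening'])
M=np.vstack([np.hstack([cv2.resize(I[0],(400,300)),cv2.resize(I[1][90:345,150:490],(400,300))]),np.hstack([cv2.resize(I[2][100:400,220:620],(400,300)),cv2.resize(I[1][220:340,150:310],(400,300))])])
cv2.imwrite('pics/end.png',M[:,:,::-1])
```

```text
40.375 [ 538.5384291  -320.82379673  248.76211184] 1.0054473962514339
```

View pics/end.png

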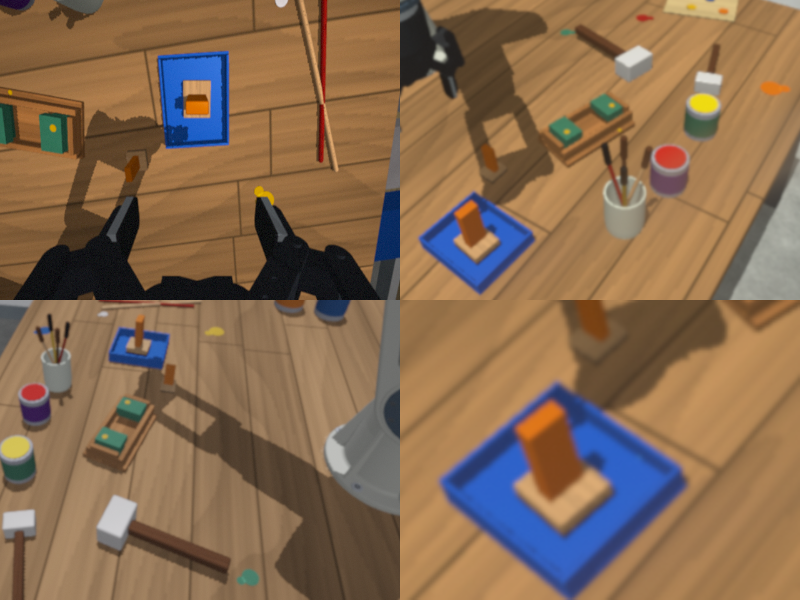

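The stamp stands upright near the middle of the tray, at (196,100) in the wrist tile. The mallet lies flat, the cheeks are out, and the tins and jar look undisturbed.

```bash
python3 -c "
from rig import r; print(r.sign_off())"
```

```text
the job is handed in; nothing more can be done
None
```

I loosened the stamp with alternating mallet taps, laid the mallet flat, lifted the stamp out and stood it in the blue tray. The job is handed in at about 40 s of the 72 s allowed; no verdict was reported.

**Tapping:** The taps went right, left, right, left. By their dots, the right cheek moved 13 mm and the left 14 mm, and the lip gap measured about 65 mm. When I first moved to the left cheek, the right one was about 6 mm out.

**Final checks:**
- **Stamp:** it stands upright near the middle of the tray. I released it about 3 mm from the tray centre I had measured.
- **Mallet:** it lies flat on the table, left of the holder.
- **Cheeks:** they had not moved when I last measured them, just after the stamp came out.
- **Tins and jar:** they look undisturbed in the pictures; I did not re-measure their positions.

**What went wrong or disagreed:**
- **First grasp:** my first try at the mallet closed on nothing. The fingertips sit about 24 mm behind the reported TCP, so I allowed for that in the later grasps.
- **Floor contact:** the force reading never clearly showed the stamp touching the tray floor. I judged it from the arm stopping at the expected height.
- **Camera agreement:** the scene and side cameras differed by about 10 mm on fixed points, so I relied on the wrist camera.

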